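Index the rotary bottle table one hole on

TASK

Bring the next miniature bottle under the capping head of the rotary bottle table. With the fingertips press the round plunger knob at the table's rim straight down, keep it down while you swing the table anticlockwise (seen from above) to the next hole of the index ring, one hole and no further, then let the knob spring fully up so that the table is locked there. Only press and push: lift nothing, do not lean on the bottles or upset them in their nests, and leave the other things on the bench where they are.

Things in the scene. Friction and masses are not known exactly. Their poses are not given: they have to be found in the camera images.
- base: Fixed part of the rotary bottle table: square dark steel plate 330 mm wide, 12 thick, a low green drum and a flat bright index ring 306 mm across, top 50 mm above the bench. Origin: on the axis of rotation at bench height, z up. The ring's six 19 mm holes lie 60 degrees apart on a circle of radius 130 mm about the axis, the first at 30 degrees anticlockwise of the base's x axis.
- capping_head (a point): Lowest point of the bench capper's chuck, 193 mm above the bench and 85 mm from the axis, 60 degrees anticlockwise of the base's x axis. Head 50 mm across, 145 mm high; its column stands in the same direction 205 mm from the axis, 322 mm high, its lever reaches 350 mm up. Fixed to the base; keep clear of it.
- carousel (a joint): Angle of the turning table, rad: 0 at the start (plunger in the hole at 150 degrees from the base's x axis), grows anticlockwise from above; next hole at 1.047. Steel disc 224 mm across, top 70 mm above the bench, six 14 mm high plastic nests at radius 85 mm. Free to turn only while the plunger is down (drag 0.1 N m), stays where left; about 0.012 rad of play when locked.
- plunger (a joint): How far the plunger knob is pressed down, m: 0 fully up, 0.016 at the bottom stop. Its spring pushes up with 4 N at the top, 9 N at the bottom. The table is free only below 0.012. Let go between holes, its pin stays down at 0.012, against the ring's underside; within about 0.03 rad of a hole it springs up into it and centres the table.
- plunger_top (a point): Centre of the top of the plunger knob: black mushroom knob 40 mm across, flat top 24 mm across, on a steel stem in an ear at the turning table's rim, 130 mm from the axis; it turns with the table. Top 114 mm above the bench when up, 98 mm at the stop; moves straight down. Fingertips pressed on its top carry the table round by friction. The nests on both sides of it are empty.
- next_hole (a point): Centre of the index ring's next hole, at the ring's top face, 50 mm above the bench: straight below the plunger knob when the job is done. Fixed to the base, 130 mm from the axis, 60 degrees anticlockwise of the plunger's first hole.
- mini0: Loose miniature bottle of amber glass, 36 mm across, 102 mm high, about 0.1 kg, standing in a nest of the turning table (90 degrees round from the plunger); not capped yet. Origin at the centre of its underside. It rides along with the table.
- mini1: Loose miniature bottle of amber glass, 36 mm across, 102 mm high, about 0.1 kg, standing in a nest of the turning table (150 degrees round from the plunger); not capped yet. Origin at the centre of its underside. It rides along with the table.
- mini2: Loose miniature bottle of amber glass, 36 mm across, 102 mm high, about 0.1 kg, standing in a nest of the turning table (150 degrees round from the plunger); not capped yet, the next one due under the capping head. Origin at the centre of its underside. It rides along with the table.
- mini3: Loose miniature bottle of amber glass, 36 mm across, 105 mm high, about 0.1 kg, standing in a nest of the turning table (90 degrees round from the plunger); capped, under the capping head at the start. Origin at the centre of its underside. It rides along with the table.
- flask: Bystander: loose flat amber flask, 72 x 34 mm, 154 mm high, standing on the bench beside the base. Origin under its centre.
- label_roll: Bystander: loose roll of paper labels, 90 mm across, 60 mm high, standing on end on the bench to the right. Origin under its centre.
- jar: Bystander: loose closed jar, 72 mm across, 85 mm high, on the bench to the left. Origin under its centre.
- stray_cap: Bystander: loose aluminium cap, 25 mm across, 17 mm high, on the near right corner of the base plate. Origin under its centre.

How it is judged:
On the way, in this order (a step that is already met when the one before it is completed fails the run):
1. the plunger is pressed in far enough to free the table, which still stands at its first hole (value of joint plunger above 0.0115 m and value of joint carousel below 0.08 rad), for 0.1 s.
2. the table is on its way, half-way to the next hole, with the plunger still down (value of joint plunger above 0.0105 m and value of joint carousel between 0.5 and 1 rad), for 0.05 s.
3. the plunger has sprung up in the next hole (value of joint plunger below 0.003 m and value of joint carousel between 1.017 and 1.077 rad), for 0.2 s.
At the end, for the whole second after the job is handed in: The table rests at the next hole, 60 degrees anticlockwise (1.047 rad, within 0.03), locked: plunger knob fully up (within 2 mm). The next bottle is under the capping head (within 12 mm); all four stand upright (within 0.12 rad) in their nests, at most 6 mm off the nest floor's height (value of joint plunger below 0.002 m and value of joint carousel between 1.017 and 1.077 rad and velocity of joint carousel between -0.05 and 0.05 rad/s and angle between each of mini0, mini1, mini2, mini3's own z axis and vertical below 0.12 rad and z of mini0 in the frame of base between 0.064 and 0.076 m and z of mini1 in the frame of base between 0.064 and 0.076 m and z of mini2 in the frame of base between 0.064 and 0.076 m and z of mini3 in the frame of base between 0.064 and 0.076 m and horizontal distance between mini2 and capping_head below 0.012 m); the robot touches nothing.
It fails at once if the table is turned clockwise from its first hole (value of joint carousel below -0.15 rad).
It fails at once if the table is swung well past the next hole (more than 12 degrees) (value of joint carousel above 1.26 rad).
It fails at once if a bottle is lifted out of its nest (more than 15 mm) or tipped over (z of any of mini0, mini1, mini2, mini3 in the frame of base above 0.085 m or angle between any of mini0, mini1, mini2, mini3's own z axis and vertical above 0.5 rad).
It fails at once if the fingers lean on a bottle with more than 5 N (contact force between the fingers and mini0 above 5 N or contact force between the fingers and mini1 above 5 N or contact force between the fingers and mini2 above 5 N or contact force between the fingers and mini3 above 5 N).
It fails at once if a bystander on the bench is moved by more than 20 mm or lifted (distance of any of flask, label_roll, jar, stray_cap from where it was at the start of the episode above 0.02 m).
It also fails if it takes over 38 s, if anything falls off the work surface, if the arm or the gripper's body presses on something with over 40 N, if the wrist force passes 120 N, or if a joint passes its speed limit or range.

ROBOT

A 7-joint arm with a two-finger parallel gripper is mounted at the origin on the work surface. World frame = base frame: x ahead of the robot, y to its left, z up, the work surface at z = 0. Lengths are in m, angles in rad, forces in N, time in s.
With the tool pointing down it reaches from about 0.35 to 0.9 m from the base axis. Payload 8.1 kg.
Tool frame: the origin (TCP) lies at the very end of the fingers, on their centre line; the grasp point (between the pads) lies 19 mm behind it; z points along the fingers, x is the direction in which the jaws open and shut, and the axes are right-handed (so a half turn about z gives the same grasp; the last joint's range is limited). The gripper opens to 92 mm and grips with 3 to 60 N. Pads are 19 mm wide; open, the fingers measure 130 mm over their backs; the gripper's body (75 mm by 190 mm) begins 47 mm behind the grasp point.
Start: joints at [1.205, 0.434, 0.025, 1.573, -0.012, 1.134, -0.075], TCP at [0.162, -0.604, 0.227] pointing down, gripper open.
Joint ranges: [-2.62, 2.62], [-0.44, 2.09], [-1.27, 1.32], [0.08, 2.57], [-1.32, 4.46], [0.12, 2], [-2.74, 2.74]. Speed limits (rad/s): [2.22, 2.22, 3.01, 3.01, 3.14, 3.14, 3.14].

INTERFACE

Orientations are given as a rotation vector (axis times angle).
In Python, from cell import status, viewer, arm gives the robot as it stands.
- The arm moves only by the tool jog_arm, never from a script. Its argument "commands" is text: rows parted by semicolons, each of 7 numbers parted by spaces: the closure, from -1 (fully open) to 1 (shut), then the shift along the world's x, y, z normalised to -1 to 1, where 1 is 0.3 m, then the turn, a rotation vector about the world's x, y, z normalised to -1 to 1, where 1 is 2 pi rad. In form: jaw dx dy dz wx wy wz; .... A call has exactly 5 rows; each row shifts and turns the commanded pose from where the row before left it; what a row does not reach is not made up. A row lasts 1/10 s, in which the tool goes at most 50 mm and 8.59 degrees, less where a joint would pass 70% of its speed; a pose out of reach is approached as far as the arm can. A call with a number of a shift or a turn outside -1 to 1 is refused whole. A call with a gripper value outside its range is refused whole. The fingers move at their own pace and stop on an object; "force" is the grip in N (left out, the last holds). Time passes only in rows, so rows that do not move let the fingers close, or fill a call up. It gives the time, the measured TCP pose, the force and the opening at its end, in the units of the state.
- status.observe(): the state, without advancing time (a new reading comes with each control period).
- viewer.get_image(name): name is "scene" or "top" or "wrist"; returns a dict with "pixels" (400x640x3 uint8, red, green, blue), "z_map" (400x640 float32, m along the optical axis (not along the pixel's ray), 0 where there is no reading), "camera_matrix" (3x3 intrinsics, pixels), "k1" (the pictures are not rectified: a ray, as slopes to the right and down, at radius r is drawn at 1 + k1 r^2 times it, then the intrinsics apply), "R" (3x3) and "t" (3): a world point X has camera coordinates R X + t. Camera axes: x right, y down, z forward; pixel columns grow to the right and rows downward; lengths in m; the calibration is good to about 2 mm. A picture is of the moment at which its call begins.
- arm.sign_off(): hands the job in, once; it reports no verdict.
The state is a dict: "clock": time; "joints": joint angles; "dq": joint speeds; "joint_efforts": joint torques, N m; "position": TCP position; "ee_rot": TCP orientation; "force": force on the tool from outside, world axes, zero at the start; "ft_torque": the same for the moment, N m; "width": opening from 0.0 (shut) to 1.0 (fully open).
Only numpy, scipy, OpenCV 4.12 (cv2) and the standard library are available. Lean on these libraries where they do the work, as an engineer would, in place of code of your own. Each camera call takes 0.05 s, during which the arm holds its last target. There are 200 camera calls.

## Working session

There is one attempt and no reset: what is moved stays moved. The work goes in short steps, Python scripts to look and compute and a tool call to move; the robot and the scene stay as the last step left them, time stands still between calls to the robot, and variables do not carry over. Pictures are saved under pics/ and viewed, about 8 in all and at most 12, crops included, and the job is handed in when it is done.

Besides the shell and the picture viewer there is one more tool, called after ">>>" by a JSON object that holds its "api" and its "payload". jog_arm: Moves the arm, as the interface text tells. Scaled input: -1 to 1 covers 0.3 m each way for a shift and 2 pi rad each way for a turn. Its arguments: {"type":"object","properties":{"commands":{"type":"string"},"force":{"type":"number"}},"required":["commands"]}

```bash
ls; mkdir -p pics
cat > h.py <<'E'
import numpy as np, cv2
from cell import status, viewer, arm
def grab(n):
    d=viewer.get_image(n); cv2.imwrite  # pixels RGB
    return d
def save(d,f): cv2.imwrite('pics/'+f,cv2.cvtColor(d['pixels'],cv2.COLOR_RGB2BGR))
def ray(d,u,v):
    K=np.array(d['camera_matrix']);k=d['k1']
    p=cv2.undistortPoints(np.array([[[u,v]]],float),K,np.array([k,0,0,0,0.]))[0,0]
    R=np.array(d['R']);t=np.array(d['t'])
    return -R.T@t, R.T@np.array([p[0],p[1],1])
def plane(d,u,v,z):
    o,r=ray(d,u,v); return o+r*(z-o[2])/r[2]
def zpt(d,u,v):
    o,r=ray(d,u,v); return o+r*float(d['z_map'][int(round(v)),int(round(u))])
E
python3 - <<'E'
from h import *
s=status.observe(); print(s)
for n in('scene','top'):
    d=grab(n); save(d,n+'1.png'); np.savez(n+'1.npz',**d); print(n,d['camera_matrix'],d['k1'],d['R'],d['t'])
E
```

```text
pics
{'clock': 0.0, 'joints': array([ 1.20540777,  0.4352102 ,  0.02497106,  1.57409576, -0.0116011 ,
        1.13402133, -0.07514102]), 'dq': array([-0.00067183,  0.00119408,  0.00191666, -0.00066512, -0.00049428,
       -0.00090661, -0.00064898]), 'joint_efforts': array([-1.94440017e-04, -6.67859387e+01,  9.85161178e-01, -3.14466977e+01,
       -6.04598341e-02,  4.30716283e-02,  1.51643935e-04]), 'position': array([ 0.16216923, -0.60305565,  0.22595342]), 'ee_rot': array([-2.49255833e+00,  1.91086615e+00,  2.10891152e-03]), 'force': array([-0.83987523, -0.37037252, -0.03626926]), 'ft_torque': array([-0.01593487, -0.02287981,  0.01523427]), 'width': 1.001834348687616}
scene [[458.03785569   0.         315.77294527]
 [  0.         458.03785569 192.57320811]
 [  0.           0.           1.        ]] -0.03144144424064062 [[ 0.87961303  0.47568219  0.00271418]
 [ 0.39968357 -0.73596132 -0.54645583]
 [-0.25794177  0.48175449 -0.83748353]] [-0.45416361 -0.15777268  1.41257764]
top [[426.75640273   0.         324.3394716 ]
 [  0.         426.75640273 199.4784889 ]
 [  0.           0.           1.        ]] -0.06509189440069368 [[ 0.02202854 -0.99968557  0.01197902]
 [-0.99535582 -0.02305308 -0.09346313]
 [ 0.0937099  -0.00986453 -0.99555068]] [-0.072756    0.54862955  1.44013356]
```

View pics/scene1.png

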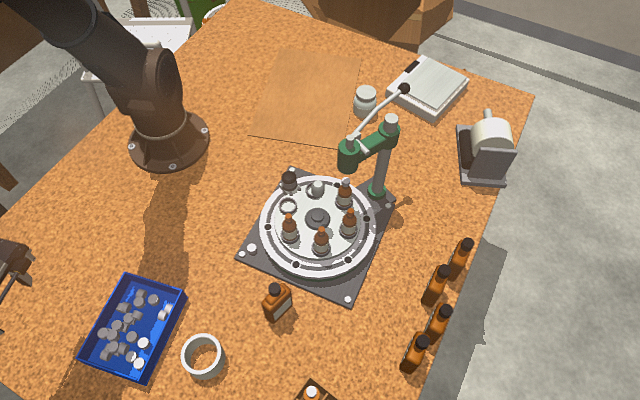

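View pics/top1.png

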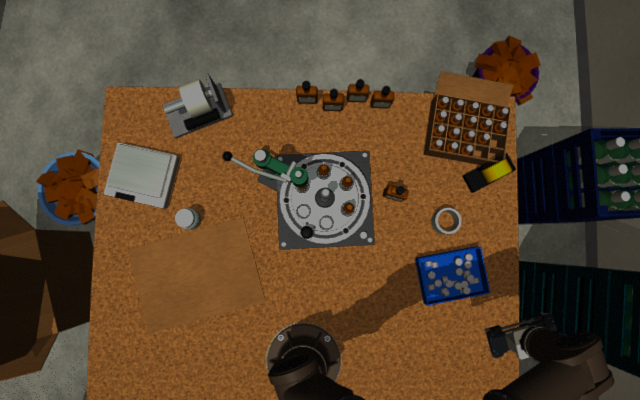

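The scene view shows the knob at about (289,178) and the capper at (350,155)–(390,120). The top view shows the knob at (307,232), the hub at (325,198) and the column at (262,157).

Run:
```python
from h import *
from scipy.optimize import least_squares
for n,(cu,cv),w in(('top',(307,232),14),('scene',(289,178),16)):
    d=dict(np.load(n+'1.npz'))
    g=d['pixels'].max(2); P=[];U=[]
    for v in range(cv-w,cv+w):
        for u in range(cu-w,cu+w):
            p=zpt(d,u,v)
            if g[v,u]<75 and .085<p[2]<.13: P.append(p);U.append((u,v))
    P=np.array(P);U=np.array(U)
    t=P[:,2]>np.percentile(P[:,2],95)-.006
    print(n,'knob n',len(P),'zmax',P[:,2].max(),'top flat',t.sum(),P[t].mean(0), 'minEnclosing px',cv2.minEnclosingCircle(U.astype(np.float32)))
    print(' plane mean@.109',plane(d,*U.mean(0),.109), 'ext',P.min(0),P.max(0))
# ring: bright low-saturation points with height ~.05 and disc ~.07 via depth, around hub
d=dict(np.load('top1.npz'))
hub=plane(d,325,198,.09);print('hub',hub,zpt(d,325,198))
A=[]
for v in range(140,260):
    for u in range(265,385):
        p=zpt(d,u,v); A.append([u,v,*p,*d['pixels'][v,u]])
A=np.array(A); hsv=cv2.cvtColor(A[:,5:].astype(np.uint8)[None],cv2.COLOR_RGB2HSV)[0]
ring=(abs(A[:,4]-.05)<.007)&(hsv[:,1]<50)&(hsv[:,2]>100)
im=np.zeros((400,640),np.uint8); im[A[ring,1].astype(int),A[ring,0].astype(int)]=255
c=max(cv2.findContours(im,cv2.RETR_EXTERNAL,cv2.CHAIN_APPROX_NONE)[0],key=len)[:,0]
Q=np.array([plane(d,u,v,.05)[:2] for u,v in cv2.convexHull(c)[:,0]])
f=least_squares(lambda q:np.hypot(*(Q-q[:2]).T)-q[2],[*hub[:2],.153],loss='soft_l1',f_scale=.002)
print('ring fit',f.x,'rms',np.sqrt(np.mean(f.fun**2)),len(Q))
cv2.imwrite('pics/crop.png',cv2.resize(cv2.cvtColor(d['pixels'][135:265,215:400],cv2.COLOR_RGB2BGR),None,fx=4,fy=4,interpolation=cv2.INTER_CUBIC))
for nm,u,v,z in(('column top',262,157,.322),('lever knob',227,156,.35),('flask',396,191,.154),('jar',187,217,.085),('mini0?',348,208,.17),('m',347,182,.17),('m',323,170,.17)):
    print(nm,plane(d,u,v,z),zpt(d,u,v))
for b in [(283,244),(366,155),(370,239),(281,157)]: print('plate corner bolts',plane(d,*b,.015))
```

```text
top knob n 119 zmax 0.1209983267239727 top flat 78 [ 0.43639236 -0.00381471  0.11444389] minEnclosing px ((306.3888854980469, 231.90740966796875), 6.123262405395508)
 plane mean@.109 [ 0.43653573 -0.00406552  0.109     ] ext [ 0.416642   -0.02227883  0.10334133] [0.45541823 0.01354223 0.12099833]
scene knob n 21 zmax 0.11717154938002006 top flat 18 [ 0.44228233 -0.00126912  0.11202149] minEnclosing px ((288.8333435058594, 177.3333282470703), 6.718658924102783)
 plane mean@.109 [ 0.44260411 -0.00124095  0.109     ] ext [ 0.41955006 -0.02284609  0.10437873] [0.45444296 0.01114993 0.11717155]
hub [ 0.5490511  -0.06177343  0.09      ] [ 0.53759601 -0.06043785  0.20729518]
ring fit [ 0.5529437  -0.06122559  0.15124045] rms 0.00202046277466868 30
column top [0.63627751 0.11759047 0.322     ] [0.63667929 0.11788428 0.31990814]
lever knob [0.63156774 0.20852785 0.35      ] [0.63226412 0.20933742 0.34638545]
flask [ 0.57017301 -0.28438715  0.154     ] [ 0.57177374 -0.28681207  0.1404588 ]
jar [0.47614594 0.39136796 0.085     ] [0.47630425 0.39245946 0.081503  ]
mini0? [ 0.51180978 -0.13269669  0.17      ] [ 0.51184627 -0.13272866  0.1695154 ]
m [ 0.59284442 -0.12822171  0.17      ] [ 0.5940029  -0.12875133  0.16153648]
m [ 0.62879854 -0.05270776  0.17      ] [ 0.62976939 -0.05273845  0.16408745]
plate corner bolts [0.39460049 0.07789349 0.015     ]
plate corner bolts [ 0.71111232 -0.20300048  0.015     ]
plate corner bolts [ 0.418259   -0.22055217  0.015     ]
plate corner bolts [0.69675423 0.09427508 0.015     ]
```

View pics/crop.png

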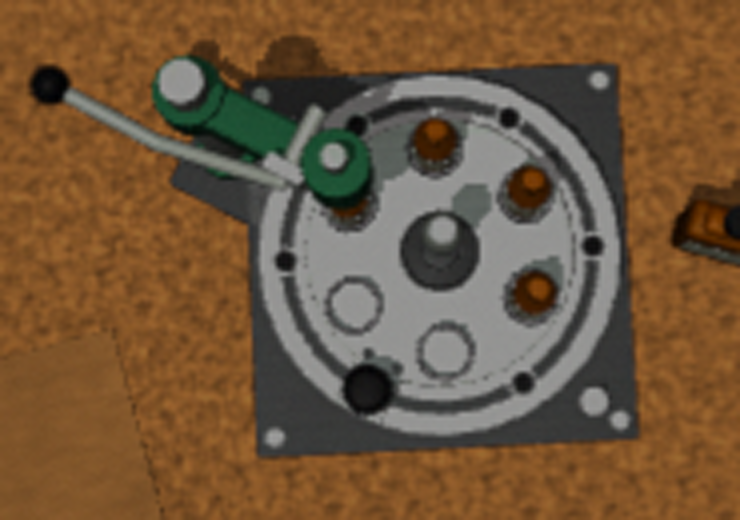

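The crop shows the knob at (367,388), both adjacent nests empty, and the bottles and capper on the far side. The estimates agree:
- **Axis:** about (0.554, -0.062). The ring fit gives R 0.151 against the true 0.153.
- **Knob:** about (0.438, -0.004), 0.130 m from the axis, at bearing 154° world.

Next I approach with the fingers shut.

>>> {"api": "jog_arm", "payload": {"commands": "1 0.061 0.133 0 0 0 -0.0076;1 0.061 0.133 0 0 0 -0.0076;1 0.061 0.133 0 0 0 -0.0076;1 0.061 0.133 0 0 0 -0.0076;1 0.061 0.133 0 0 0 -0.0076", "force": 20}}

```text
clock: 0.6
position: [0.2542, -0.4022, 0.2265]
ee_rot: [-2.246, 2.197, 0.001]
force: [-0.1, -0.6, 0.5]
width: 0.618
```

>>> {"api": "jog_arm", "payload": {"commands": "1 0.061 0.133 0 0 0 -0.0076;1 0.061 0.133 0 0 0 -0.0076;1 0.061 0.133 0 0 0 -0.0076;1 0.061 0.133 0 0 0 -0.0076;1 0.061 0.133 0 0 0 -0.0076"}}

```text
clock: 1.1
position: [0.3456, -0.2028, 0.2267]
ee_rot: [1.968, -2.449, 0.0]
force: [1.0, -0.4, 0.7]
width: 0.178
```

>>> {"api": "jog_arm", "payload": {"commands": "1 0.061 0.133 0 0 0 -0.0076;1 0.061 0.133 0 0 0 -0.0076;1 0.061 0.133 0 0 0 -0.0076;1 0.061 0.133 0 0 0 -0.0076;1 0.061 0.133 0 0 0 -0.0076"}}

```text
clock: 1.6
position: [0.4371, -0.0034, 0.2267]
ee_rot: [1.662, -2.666, 0.0]
force: [1.2, -0.7, -0.5]
width: 0.005
```

Run:
```python
from h import *
d=grab('wrist'); np.savez('w1.npz',**d); s=status.observe(); print(s['position'],s['joints'])
R=np.array(d['R']);t=np.array(d['t']);K=d['camera_matrix'];k=d['k1']
def proj(X): return cv2.projectPoints(np.array([X],float),cv2.Rodrigues(R)[0],t,K,np.array([k,0,0,0,0.]))[0][0,0]
im=cv2.cvtColor(d['pixels'],cv2.COLOR_RGB2BGR)
for X,c in(((.4374,-.0046,.114),(0,0,255)),((.554,-.062,.07),(0,255,0)),((*s['position'][:2],.114),(255,0,0))):
    p=proj(X);print(p);cv2.drawMarker(im,tuple(int(x) for x in p),c,0,15,1)
cv2.imwrite('pics/wrist1.png',im)
```

```text
[0.43985489 0.00388991 0.22720239] [ 0.22293832  0.16119442 -0.39514322  1.97380354  0.06874769  1.01645714
 -2.22753074]
[326.04493338 199.62461425]
[326.22433116  65.71647916]
[317.36157591 201.09764717]
```

View pics/wrist1.png

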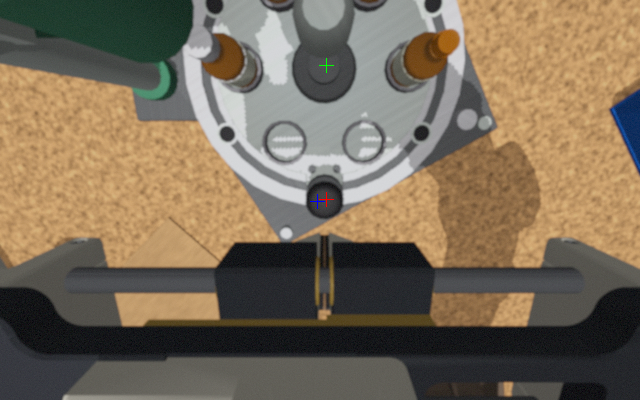

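The wrist view shows the knob centred at about (324,199). The predicted marker is at (326,200), so the estimates agree to about 1–2 mm. Next I descend to just above the knob.

>>> {"api": "jog_arm", "payload": {"commands": "1 0 0 -0.08 0 0 0;1 0 0 -0.08 0 0 0;1 0 0 -0.08 0 0 0;1 0 0 -0.08 0 0 0;1 0 0 -0.02 0 0 0"}}

```text
clock: 2.15
position: [0.435, -0.0054, 0.1227]
ee_rot: [1.664, -2.661, -0.003]
force: [-0.1, 0.2, 1.0]
width: 0.006
```

>>> {"api": "jog_arm", "payload": {"commands": "1 0 0 0 0 0 0;1 0 0 0 0 0 0;1 0 0 0 0 0 0;1 0 0 0 0 0 0;1 0 0 0 0 0 0"}}

```text
clock: 2.65
position: [0.4372, -0.0051, 0.1253]
ee_rot: [-1.664, 2.663, -0.001]
force: [-0.0, -0.0, -0.1]
width: 0.007
```

>>> {"api": "jog_arm", "payload": {"commands": "1 0 0 -0.016 0 0 0;1 0 0 -0.016 0 0 0;1 0 0 -0.016 0 0 0;1 0 0 -0.016 0 0 0;1 0 0 -0.016 0 0 0"}}

```text
clock: 3.15
position: [0.437, -0.005, 0.1005]
ee_rot: [-1.665, 2.664, -0.0]
force: [-1.8, 0.2, 7.0]
width: 0.004
```

>>> {"api": "jog_arm", "payload": {"commands": "1 0 0 -0.005 0 0 0;1 0 0 -0.005 0 0 0;1 0 0 0 0 0 0;1 0 0 0 0 0 0;1 0 0 0 0 0 0"}}

```text
clock: 3.65
position: [0.4373, -0.0046, 0.0982]
ee_rot: [-1.665, 2.663, -0.0]
force: [-3.2, 1.8, 13.5]
width: 0.004
```

>>> {"api": "jog_arm", "payload": {"commands": "1 0 0 -0.004 0 0 0;1 0 0 0 0 0 0;1 0 0 0 0 0 0;1 0 0 0 0 0 0;1 0 0 0 0 0 0"}}

```text
clock: 4.15
position: [0.4377, -0.004, 0.098]
ee_rot: [-1.665, 2.662, -0.001]
force: [-7.1, 2.5, 29.5]
width: 0.003
```

Run:
```python
import numpy as np
c=np.array([.554,-.062]);a0=np.radians(153.8)
f=lambda a:.130*np.array([np.cos(a),np.sin(a)])
for k in range(20):
    d=(f(a0+np.radians(3*k+3))-f(a0+np.radians(3*k)))/.3
    print(k,np.round(d,4))
print(c+f(a0+np.pi/3))
```

```text
0 [-0.0095 -0.0206]
1 [-0.0084 -0.0211]
2 [-0.0073 -0.0215]
3 [-0.0061 -0.0218]
4 [-0.005  -0.0221]
5 [-0.0038 -0.0224]
6 [-0.0026 -0.0225]
7 [-0.0015 -0.0226]
8 [-0.0003 -0.0227]
9 [ 0.0009 -0.0227]
10 [ 0.0021 -0.0226]
11 [ 0.0033 -0.0224]
12 [ 0.0044 -0.0222]
13 [ 0.0056 -0.022 ]
14 [ 0.0067 -0.0217]
15 [ 0.0079 -0.0213]
16 [ 0.009  -0.0208]
17 [ 0.0101 -0.0203]
18 [ 0.0111 -0.0198]
19 [ 0.0121 -0.0192]
[ 0.44597202 -0.13431843]
```

>>> {"api": "jog_arm", "payload": {"commands": "1 -0.0095 -0.0206 0 0 0 0.00833;1 -0.0084 -0.0211 0 0 0 0.00833;1 -0.0073 -0.0215 0 0 0 0.00833;1 -0.0061 -0.0218 0 0 0 0.00833;1 -0.005 -0.0221 0 0 0 0.00833"}}

```text
clock: 4.65
position: [0.427, -0.0367, 0.098]
ee_rot: [-2.001, 2.42, -0.003]
force: [-6.1, 1.6, 29.2]
width: 0.003
```

>>> {"api": "jog_arm", "payload": {"commands": "1 -0.0038 -0.0224 0 0 0 0.00833;1 -0.0026 -0.0225 0 0 0 0.00833;1 -0.0015 -0.0226 0 0 0 0.00833;1 -0.0003 -0.0227 0 0 0 0.00833;1 0.0009 -0.0227 0 0 0 0.00833"}}

```text
clock: 5.15
position: [0.4254, -0.0711, 0.098]
ee_rot: [-2.299, 2.138, -0.005]
force: [-3.4, 2.0, 25.6]
width: 0.005
```

>>> {"api": "jog_arm", "payload": {"commands": "1 0.0021 -0.0226 0 0 0 0.00833;1 0.0033 -0.0224 0 0 0 0.00833;1 0.0044 -0.0222 0 0 0 0.00833;1 0.0056 -0.022 0 0 0 0.00833;1 0.0067 -0.0217 0 0 0 0.00833"}}

```text
clock: 5.65
position: [0.433, -0.1044, 0.0981]
ee_rot: [-2.558, 1.82, -0.007]
force: [1.1, 1.7, 21.0]
width: 0.004
```

>>> {"api": "jog_arm", "payload": {"commands": "1 0.0079 -0.0213 0 0 0 0.00833;1 0.009 -0.0208 0 0 0 0.00833;1 0.0101 -0.0203 0 0 0 0.00833;1 0.0111 -0.0198 0 0 0 0.00833;1 0.0121 -0.0192 0 0 0 0.00833"}}

```text
clock: 6.15
position: [0.449, -0.1342, 0.0982]
ee_rot: [-2.773, 1.469, -0.009]
force: [3.0, 3.0, 16.9]
width: 0.004
```

Run:
```python
from h import *
d=grab('top'); np.savez('top2.npz',**d); s=status.observe(); print(s['clock'],s['position'],s['force'])
w=grab('wrist')
a=cv2.cvtColor(d['pixels'][135:265,240:400],cv2.COLOR_RGB2BGR)
b=cv2.cvtColor(w['pixels'],cv2.COLOR_RGB2BGR)
o=np.hstack([cv2.resize(a,(360,292)),cv2.resize(b[:292],(440,292))])
cv2.imwrite('pics/c2.png',o)
cv2.imwrite('pics/c2.png',np.hstack([cv2.resize(a,(400,325),interpolation=cv2.INTER_CUBIC),cv2.resize(b[:260,120:520],(400,325))[:, :400]]))
```

```text
6.2 [ 0.44980837 -0.13533897  0.09818743] [ 2.94742212  0.9638473  16.44327011]
```

View pics/c2.png

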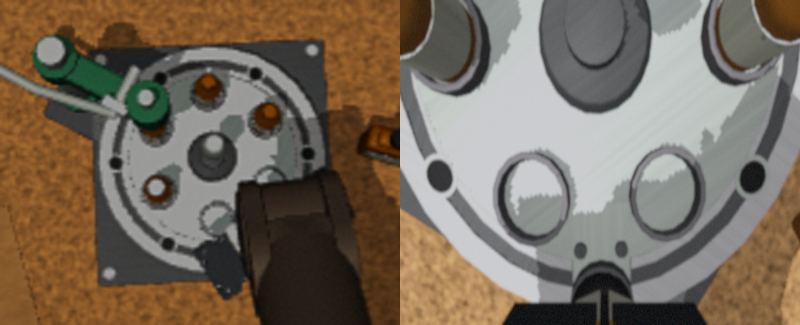

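The table has turned: the bottles are in the next positions, and the ring holes at (441,175) and (752,178) lie nearly symmetric about the knob. Before releasing I settle the arm and compare the bottle-top positions with those at the start.

>>> {"api": "jog_arm", "payload": {"commands": "1 0 0 0 0 0 0;1 0 0 0 0 0 0;1 0 0 0 0 0 0;1 0 0 0 0 0 0;1 0 0 0 0 0 0"}}

```text
clock: 6.75
position: [0.4491, -0.1343, 0.0982]
ee_rot: [-2.772, 1.473, -0.01]
force: [2.6, 0.8, 17.7]
width: -0.001
```

Run:
```python
from h import *
s=status.observe();print(s['position'],s['force'])
w=grab('wrist'); np.savez('w2.npz',**w)
# ring holes (z .05) and pair of empty nests (rim z .084) on wrist image
g=cv2.cvtColor(w['pixels'],cv2.COLOR_RGB2GRAY)
def blob(u,v,r=22,th=75):
    m=(g[v-r:v+r,u-r:u+r]<th).astype(np.uint8); n,l,st,c=cv2.connectedComponentsWithStats(m)
    i=1+np.argmax(st[1:,4]);return c[i]+[u-r,v-r],st[i,4]
sx=400/400;sy=260/325
C=np.array([.554,-.062])
for u,v in((41,175),(352,178)):
    c,n=blob(120+u,int(v*sy)); p=plane(w,*c,.05); q=p[:2]-C; print('hole',c,n,p,np.hypot(*q),np.degrees(np.arctan2(q[1],q[0])))
for u,v in((134,197),(265,193)):
    U,V=120+u,int(v*sy); p=plane(w,U,V,.084); q=p[:2]-C; print('nest',p,np.hypot(*q),np.degrees(np.arctan2(q[1],q[0])))
d1=dict(np.load('top1.npz'));d2=dict(np.load('top2.npz'))
for d in(d1,d2):
  h=cv2.cvtColor(d['pixels'],cv2.COLOR_RGB2HSV)
  m=((h[...,1]>170)&(h[...,0]<20)&(h[...,2]>60)).astype(np.uint8)
  for u,v in((323,170),(347,182)):
    k=m[v-9:v+9,u-9:u+9];y,x=np.nonzero(k);print('bottle',x.mean()+u-9,y.mean()+v-9,len(x))
```

```text
[ 0.44906008 -0.13429276  0.09815781] [ 2.61795638  0.77397765 17.65002685]
hole [160.6682243  140.96962617] 428 [ 0.43587961 -0.00157298  0.05      ] 0.13267950633524034 152.90701146755325
hole [473.67676768 140.48484848] 495 [ 0.56214533 -0.18799655  0.05      ] 0.1262595613945148 -86.30113080891009
nest [ 0.47126784 -0.06757244  0.084     ] 0.08291961453898815 -176.14665056626205
nest [ 0.51741513 -0.13271672  0.084     ] 0.07961976475235955 -117.35451689929985
bottle 322.74418604651163 168.81395348837208 43
bottle 346.5348837209302 181.0 43
bottle 322.05263157894734 169.42105263157896 57
bottle 346.1272727272727 180.96363636363637 55
```

The measurements put the table about 0.4–1.2° past the hole, inside the ±1.7° catch range. I nudge back about 0.8° and release gradually.

>>> {"api": "jog_arm", "payload": {"commands": "1 -0.0034 0.005 0 0 0 -0.002;1 0 0 0 0 0 0;1 0 0 0 0 0 0;1 0 0 0.007 0 0 0;1 0 0 0.007 0 0 0"}}

```text
clock: 7.3
position: [0.4476, -0.1324, 0.1018]
ee_rot: [-2.762, 1.49, -0.008]
force: [5.7, 2.4, 7.3]
width: 0.01
```

>>> {"api": "jog_arm", "payload": {"commands": "1 0 0 0.007 0 0 0;1 0 0 0.007 0 0 0;1 0 0 0 0 0 0;1 0 0 0 0 0 0;1 0 0 0 0 0 0"}}

```text
clock: 7.8
position: [0.4471, -0.1325, 0.1056]
ee_rot: [-2.763, 1.49, -0.006]
force: [5.9, 1.7, 6.2]
width: 0.002
```

At z = 0.1056 the knob still pushes with about 6 N, as the spring should at that depth. It has therefore risen past 0.012 and the pin is in the hole. I keep lifting.

>>> {"api": "jog_arm", "payload": {"commands": "1 0 0 0.01 0 0 0;1 0 0 0.01 0 0 0;1 0 0 0.01 0 0 0;1 0 0 0.01 0 0 0;1 0 0 0.02 0 0 0"}}

```text
clock: 8.3
position: [0.4429, -0.1334, 0.1224]
ee_rot: [2.763, -1.492, -0.004]
force: [-0.7, -0.4, -0.1]
width: 0.005
```

>>> {"api": "jog_arm", "payload": {"commands": "1 0 0 0.06 0 0 0;1 0 0 0.08 0 0 0;1 0 0 0.08 0 0 0;1 0 0 0.08 0 0 0;1 0 0 0.05 0 0 0"}}

```text
clock: 8.8
position: [0.4441, -0.1334, 0.2295]
ee_rot: [2.764, -1.493, 0.0]
force: [1.4, 0.1, 0.2]
width: 0.005
```

>>> {"api": "jog_arm", "payload": {"commands": "1 0 -0.1 0 0 0 0;1 -0.05 -0.1 0 0 0 0;1 -0.05 -0.1 0 0 0 0;1 -0.05 -0.1 0 0 0 0;1 0 0 0 0 0 0"}}

```text
clock: 9.3
position: [0.396, -0.2575, 0.2274]
ee_rot: [2.757, -1.501, -0.004]
force: [-0.6, 0.3, 0.0]
width: 0.004
```

Run:
```python
from h import *
d=grab('top'); e=grab('scene'); s=status.observe(); print(s['clock'],s['position'],s['force'])
a=cv2.cvtColor(d['pixels'][135:265,240:400],cv2.COLOR_RGB2BGR)
b=cv2.cvtColor(e['pixels'][130:300,220:410],cv2.COLOR_RGB2BGR)
cv2.imwrite('pics/c3.png',np.hstack([cv2.resize(a,(400,358)),cv2.resize(b,(400,358))]))
for n,d in(('top',d),('scene',e)):
    P=[]
    for v in range(140,260):
        for u in range(240,390):
            p=zpt(d,u,v)
            if d['pixels'][v,u].max()<75 and np.hypot(*(p[:2]-[.4475,-.1327]))<.03 and .09<p[2]<.13: P.append(p)
    P=np.array(P)
    if len(P): print(n,len(P),P.mean(0),np.median(P[:,2]),np.percentile(P[:,2],90))
```

```text
9.4 [ 0.39842587 -0.25362185  0.22773165] [ 0.46814727 -0.15104383  0.71988504]
top 119 [ 0.44597748 -0.13289072  0.1123326 ] 0.11255965207133412 0.11629189487674992
scene 28 [ 0.44776868 -0.13656973  0.11114922] 0.11078569967756074 0.11517294021457145
```

View pics/c3.png

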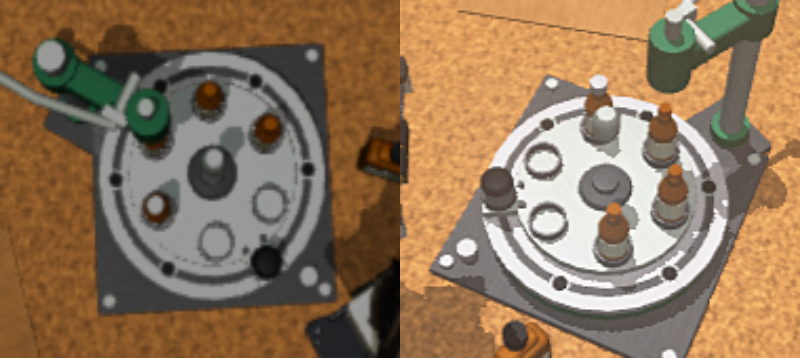

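The knob is up (top about 0.114) over the next hole. All the bottles stand upright, the uncapped one is under the head, and the bystanders are in place. The gripper is clear, so I hand in.

```bash
python3 -c "
from cell import arm;print(arm.sign_off())"
```

```text
the job is handed in; nothing more can be done
None
```

I turned the table one hole anticlockwise and locked it there, with the next bottle under the capping head, and handed the job in at 9.4 s. No verdict is reported.

I pressed the knob to its stop with the shut fingertips and carried the table round along the arc with the tool turning. I then nudged back about 0.8°, because the pictures showed a slight overshoot, and let the knob up gradually. While it rose I felt a spring force of about 6 N at mid-travel, which meant the pin was in the hole.

**Last checks:**
- **Table angle:** the knob moved about 59.6° by the top camera, against 60° wanted and within what the camera can measure. The scene camera put the knob about 4 mm away from the top-camera figure.
- **Knob height:** it measures the same as at the start, so it is fully up.
- **Bottles:** all four look upright in their nests, with the uncapped one under the head. I judged this from the picture and did not measure its distance from the chuck.
- **Bystanders:** the stray cap and flask show in the last picture where they were. The label roll and jar were outside it, and I did not measure any of the four.
- **Robot:** it stands clear, with no contact force.

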